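Face the swivel peg down the line and hang the blue reel

ROBOT

A 7-joint arm with a two-finger parallel gripper is mounted at the origin on the work surface. World frame = base frame: x ahead of the robot, y to its left, z up, the work surface at z = 0. Lengths are in m, angles in rad, forces in N, time in s.
With the tool pointing down it reaches from about 0.4 to 0.85 m from the base axis. Payload 10.4 kg.
Tool frame: the origin (TCP) lies between the finger pads; the fingertips stand 14 mm ahead of it and the grasp point (between the pads) lies 5 mm behind it; z points along the fingers, y is the direction in which the jaws open and shut (so a half turn about z gives the same grasp; the last joint's range is limited). The gripper opens to 87 mm and grips with 3 to 60 N. Pads are 19 mm wide; open, the fingers measure 117 mm over their backs; the gripper's body (75 mm by 190 mm) begins 51 mm behind the grasp point.
Start: joints at [1.12, 0.332, -0.065, 1.46, 0.022, 1.35, -0.088], TCP at [0.259, -0.569, 0.237] pointing down, gripper open.
Joint ranges: [-2.6, 2.6], [-0.5, 2.12], [-1.47, 1.34], [0.16, 2.42], [-1.27, 4.41], [0.06, 2.06], [-2.6, 2.6]. Speed limits (rad/s): [2.22, 2.22, 2.79, 2.79, 3.14, 3.14, 3.14].

INTERFACE

Orientations are given as a unit quaternion [x, y, z, w].
In Python, from bench import readout, camera, calibration, order gives the robot as it stands.
- The arm moves only by the tool apply_moves, never from a script. Its argument "deltas" is a list of rows, each an object with "translation": the shift along the world's x, y, z in m, a list of three; "turn": the turn, a rotation vector about the world's x, y, z in rad, a list of three; "hand": the finger opening in m, from 0 to 0.087. A call has 1 to 5 rows; each row shifts and turns the pose as measured when the row begins; what a row does not reach is not made up. A row lasts 1/10 s, in which the tool goes at most 50 mm and 8.59 degrees, less where a joint would pass 70% of its speed; a pose out of reach is approached as far as the arm can. A call with a gripper value outside its range is refused whole. The fingers move at their own pace and stop on an object; "newtons" is the grip in N (left out, the last holds). Time passes only in rows, so rows that do not move let the fingers close. It gives the time, the measured TCP pose, the force and the opening at its end, in the units of the state.
- readout.read_state(): the state, without advancing time (a new reading comes with each control period).
- camera(name): name is "side" or "top" or "wrist"; returns the picture (400x640x3 uint8, red, green, blue); there is no depth.
- calibration(name): a dict with "fx", "fy", "cx", "cy" (pixels), "D" ([k1, k2, p1, p2, k3] as OpenCV has them; the pictures are not rectified), "extrinsics" (4x4, takes a point from world to camera coordinates). Camera axes: x right, y down, z forward; pixel columns grow to the right and rows downward; lengths in m; the calibration is good to about 2 mm. A picture is of the moment at which its call begins: read the wrist's pose just before it. calibration takes no time and is no camera call; for the wrist camera it gives the pose at the moment of the call.
- order.close_job(): hands the job in, once; it reports no verdict.
The state is a dict: "time": time; "joint_positions": joint angles; "joint_vel": joint speeds; "joint_torque": joint torques, N m; "ee_pos": TCP position; "eef_rot": TCP orientation; "ft_force": force on the tool from outside, world axes, zero at the start; "torque": the same for the moment, N m; "width": finger opening in m.
Only numpy, scipy, OpenCV 4.12 (cv2) and the standard library are available. Lean on these libraries where they do the work, as an engineer would, in place of code of your own. Each camera call takes 0.05 s, during which the arm holds its last target. There are 200 camera calls.

TASK

First turn the red swivel peg on the let-off stand so that it points along the blue stripe of the stand's foot. Then take the blue reel from the rack and hang it on the peg, with the peg through its bore, and let go with the peg still pointing along the stripe. Leave the orange reel where it is.

Things in the scene. Friction and masses are not known exactly. Their poses are not given: they have to be found in the camera images.
- head (a joint): Swivel of the let-off stand, vertical axis; rad, 0 = peg along the blue stripe on the foot, positive = anticlockwise from above; starts at 0.6 to 1.4, stops at +-1.7; friction 0.1 N m, stays put. Black upright grip fin centred on the axis: 54 mm long (along the peg), 14 mm thick, from 102 mm (disc of 24 mm radius below it) to 145 mm above the bench. Fixed foot 10 mm high, column 30 mm thick.
- peg_seat (a point): Point on the centreline of the level red peg, 125 mm above the bench; turns with the head. x axis outwards along the peg, z up; the swivel axis (middle of the fin) is 68 mm back along -x. Peg 10 mm in diameter, from 27 to 108 mm out from the axis, then a tip bent upwards, ending 121 mm out, its top 13 mm above the centreline. A reel hung at rest has its centre 15 mm below the peg's centreline.
- blue_reel: Reel, blue winding between white flanges: 60 mm outside diameter, 30 mm wide, 40 mm bore, 60 to 120 g. Origin: centre of the bore, mid width; x axis: the reel's axis, level. Stands on its rim in an end bay of a fixed three-bay rack (54 mm pitch along the axis), centre 40 mm above the bench; plates between bays rise to 28 mm, within 26 mm either side of the reel's axis; base 6 mm high, 70 mm wide.
- orange_reel: Reel of the same size with orange winding, in the other end bay of the same rack, to be left alone. Origin and axes as for the blue reel.
There are look-alikes about, which are no part of the job. Leave any turquoise or yellow look-alike of the blue_reel alone.

How it is judged:
On the way, in this order (a step that is already met when the one before it is completed fails the run):
1. the peg, still empty, points along the blue stripe (value of joint head between -0.2 and 0.2 rad and velocity of joint head between -0.1 and 0.1 rad/s and distance between blue_reel and peg_seat above 0.1 m), for 0.2 s.
2. the blue reel hangs on the peg, which points along the stripe (value of joint head between -0.2 and 0.2 rad and velocity of joint head between -0.1 and 0.1 rad/s and x of blue_reel in the frame of peg_seat between -0.03 and 0.03 m and y of blue_reel in the frame of peg_seat between -0.014 and 0.014 m and z of blue_reel in the frame of peg_seat between -0.022 and -0.008 m and angle between the x axis of blue_reel and the x axis of peg_seat, either way round below 0.35 rad), for 0.2 s.
At the end, for the whole second after the job is handed in: The still peg points along the stripe within 0.2 rad; the blue reel hangs at rest, the peg through its bore: centre within 30 mm of the seat point along the peg, 14 mm sideways, 8 to 22 mm below it, axis within 0.35 rad of the peg; the orange reel is within 30 mm of its start (all of step 2 and linear speed of blue_reel below 0.03 m/s and angular speed of blue_reel below 0.5 rad/s and distance of orange_reel from where it was at the start of the episode below 0.03 m); the robot touches nothing.
It fails at once if the orange reel is moved by more than 30 mm (distance of orange_reel from where it was at the start of the episode above 0.03 m).
It also fails if it takes over 64 s, if anything falls off the work surface, if the arm or the gripper's body presses on something with over 40 N, if the wrist force passes 120 N, or if a joint passes its speed limit or range.

## Working session

There is one attempt and no reset: what is moved stays moved. The work goes in short steps, Python scripts to look and compute and a tool call to move; the robot and the scene stay as the last step left them, time stands still between calls to the robot, and variables do not carry over. Pictures are saved under pics/ and viewed, about 8 in all and at most 12, crops included, and the job is handed in when it is done.

Besides the shell and the picture viewer there is one more tool, called after ">>>" by a JSON object that holds its "name" and its "arguments". apply_moves: Moves the arm, as the interface text tells. Its arguments: {"type":"object","properties":{"deltas":{"type":"array","items":{"type":"object","properties":{"translation":{"type":"array","items":{"type":"number"}},"turn":{"type":"array","items":{"type":"number"}},"hand":{"type":"number"}}}},"newtons":{"type":"number"}},"required":["deltas"]}

```bash
mkdir -p pics; python3 - <<'E'
from bench import readout,camera,calibration
import cv2
s=readout.read_state();print(s['time'],s['ee_pos'],s['eef_rot'],s['width'])
for n in('top','side'):
    c=calibration(n);print(n,c)
    cv2.imwrite(f'pics/{n}0.png',camera(n)[:,:,::-1])
E
```

```text
0.0 [ 0.25910303 -0.56833788  0.23571559] [ 9.77215199e-01  2.12249607e-01 -2.13156166e-04 -7.16820124e-04] 0.08705626634968988
top {'fx': 410.8394109589867, 'fy': 410.8394109589867, 'cx': 321.16605187944, 'cy': 202.68084993102428, 'D': array([-0.05537623,  0.        ,  0.        ,  0.        ,  0.        ]), 'extrinsics': array([[ 0.01256363, -0.99987417, -0.00968519, -0.08783619],
       [-0.98475471, -0.01069189, -0.17361984,  0.5544369 ],
       [ 0.17349444,  0.01171883, -0.98476512,  1.00424119],
       [ 0.        ,  0.        ,  0.        ,  1.        ]])}
side {'fx': 383.6371773657648, 'fy': 383.6371773657648, 'cx': 316.2730487305953, 'cy': 197.39223223499704, 'D': array([-0.04592569,  0.        ,  0.        ,  0.        ,  0.        ]), 'extrinsics': array([[ 9.36360267e-01, -3.51039909e-01,  6.58140783e-04,
        -5.54428231e-01],
       [-2.72864365e-01, -7.29012570e-01, -6.27762463e-01,
         1.58176499e-01],
       [ 2.20849471e-01,  5.87632244e-01, -7.78404687e-01,
         8.05822160e-01],
       [ 0.00000000e+00,  0.00000000e+00,  0.00000000e+00,
         1.00000000e+00]])}
```

View pics/top0.png

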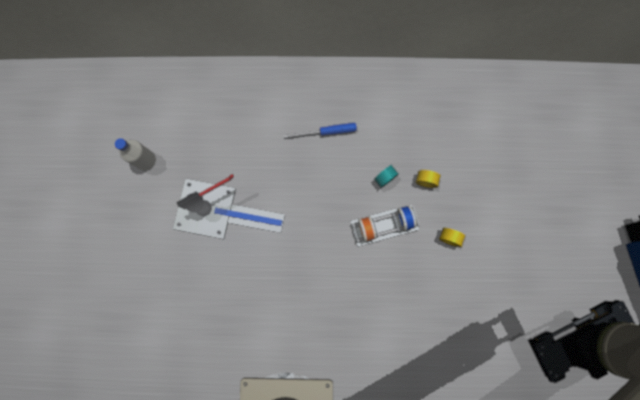

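View pics/side0.png

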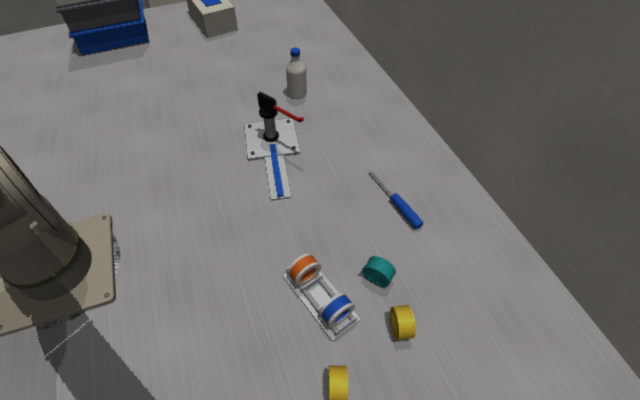

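Top: the stand is at about (200,207), with its red peg running to (233,177) and its blue stripe from (216,212) to (282,222). The rack holds orange at (367,228) and blue at (407,217). The other reels are turquoise (386,176) and yellow (428,179) and (453,238). Only the reel at (407,217) is blue and sits in an end bay opposite orange. I'll confirm that in enlarged crops.

```bash
python3 - <<'E'
import cv2,numpy as np
t=cv2.imread('pics/top0.png');s=cv2.imread('pics/side0.png')
r=lambda a,k:cv2.resize(a,None,fx=k,fy=k,interpolation=cv2.INTER_CUBIC)
a=r(t[165:255,165:295],6)[:, :780]   # stand (165,165)x6
cv2.imwrite('pics/stand_top.png',a)
b=r(t[190:255,340:430],4.4); c=r(s[245:345,275:365],4.4)
b=cv2.copyMakeBorder(b,0,c.shape[0]-b.shape[0],0,0,cv2.BORDER_CONSTANT)
cv2.imwrite('pics/rack.png',np.hstack([b,c]));print(b.shape,c.shape)
E
```

```text
(440, 396, 3) (440, 396, 3)
```

View pics/stand_top.png

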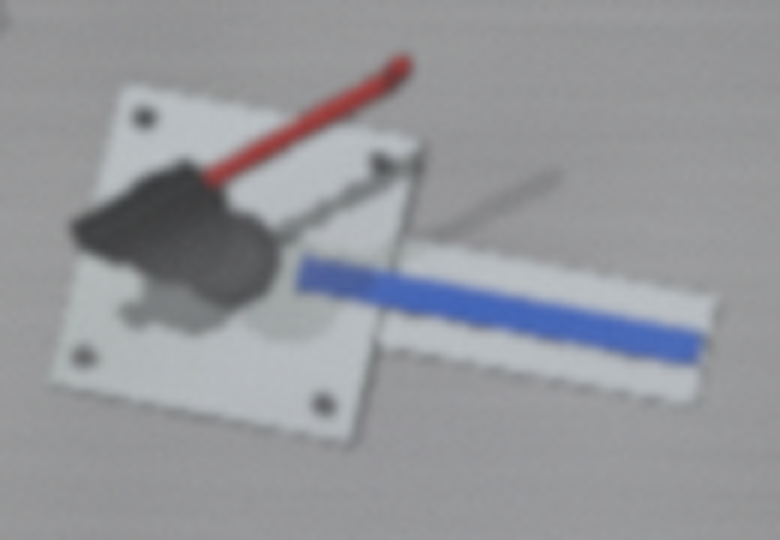

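View pics/rack.png

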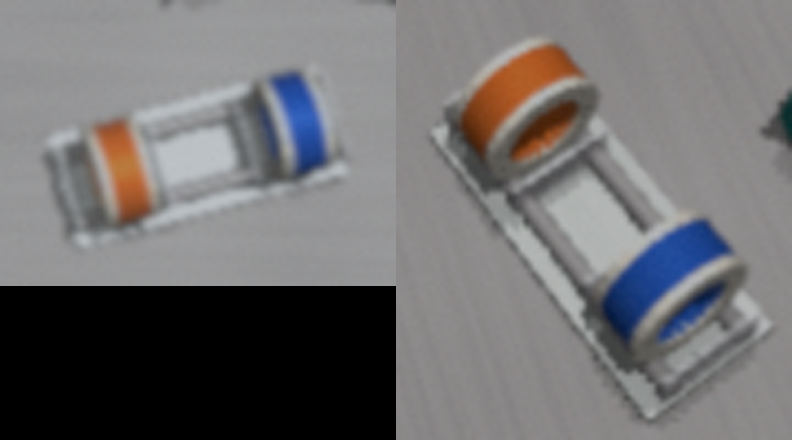

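The crops confirm it: the blue reel is in the right-hand end bay and orange in the left. In the stand crop, the peg runs from (210,180) to its bend at (395,72), and the stripe's midline runs from (302,273) to (703,347).

```bash
cat >h.py <<'E'
import cv2,numpy as np
from bench import readout,camera,calibration
def ray(n,px,c=None):
    c=c or calibration(n);K=np.array([[c['fx'],0,c['cx']],[0,c['fy'],c['cy']],[0,0,1]])
    u=cv2.undistortPoints(np.array(px,float).reshape(-1,1,2),K,c['D'])[:,0]
    E=c['extrinsics'];R,t=E[:3,:3],E[:3,3]
    return -R.T@t,np.c_[u,np.ones(len(u))]@R
def at(n,px,z,c=None):
    o,d=ray(n,px,c);return o+d*((z-o[2])/d[:,2])[:,None]
def proj(n,P,c=None):
    c=c or calibration(n);K=np.array([[c['fx'],0,c['cx']],[0,c['fy'],c['cy']],[0,0,1]]);E=c['extrinsics']
    return cv2.projectPoints(np.array(P,float).reshape(-1,1,3),cv2.Rodrigues(E[:3,:3])[0],E[:3,3],K,c['D'])[0][:,0]
E
python3 - <<'E'
from h import *
np.set_printoptions(precision=4,suppress=True)
f=lambda p,k,o:(np.array(p,float)+.5)/k-.5+o
S=lambda p:f(p,6,[165,165]);B=lambda p:f(p,4.4,[340,190]);C=lambda p:f(np.array(p)-[396,0],4.4,[275,245])
corn=at('top',S([(125,88),(422,145),(352,442),(52,383)]),.01);print('foot',corn.mean(0),np.linalg.norm(np.diff(corn,axis=0),axis=1))
hol=at('top',S([(145,118),(380,163),(323,403),(84,357)]),.01);print('holes',hol.mean(0))
st=at('top',S([(302,273),(703,347)]),.01);d=st[1]-st[0];print('stripe',st,np.arctan2(d[1],d[0]))
pg=at('top',S([(210,180),(395,72)]),.125);d=pg[1]-pg[0];print('peg',pg,np.arctan2(d[1],d[0]),np.linalg.norm(d))
rk=at('top',B([(45,135),(80,245),(345,178),(315,68)]),.006);print('rack',rk,rk.mean(0),np.linalg.norm(np.diff(rk,axis=0),axis=1))
d=(rk[3]+rk[2]-rk[0]-rk[1])/2;print(np.arctan2(d[1],d[0]),np.linalg.norm(d)); u=d/np.linalg.norm(d)
print('blue',rk.mean(0)+.054*u,'or',rk.mean(0)-.054*u)
print('bluecrest top',at('top',B([(298,120),(125,172)]),.07))
# side: corners of rack base
rs=at('side',C([(432,133),(650,415),(772,325)]),.006);print('rack side',rs,(rs[0]+rs[2])/2)
print('cams',ray('top',[(0,0)])[0],ray('side',[(0,0)])[0])
s=readout.read_state();from scipy.spatial.transform import Rotation as R
print(R.from_quat(s['eef_rot']).as_matrix())
E
```

```text
foot [0.5432 0.2313 0.01  ] [0.1388 0.1355 0.1376]
holes [0.5449 0.2334 0.01  ]
stripe [[0.539  0.2019 0.01  ]
 [0.5082 0.0224 0.01  ]] -1.7411928166830466
peg [[0.5584 0.2096 0.125 ]
 [0.6034 0.1373 0.125 ]] -1.0144991720320928 0.08511955125775068
rack [[ 0.5164 -0.1573  0.006 ]
 [ 0.4506 -0.1781  0.006 ]
 [ 0.4923 -0.3372  0.006 ]
 [ 0.559  -0.3208  0.006 ]] [ 0.5046 -0.2483  0.006 ] [0.069  0.1644 0.0687]
-1.315166987524831 0.1666865831749554
blue [ 0.5182 -0.3006  0.006 ] or [ 0.4909 -0.1961  0.006 ]
bluecrest top [[ 0.5179 -0.2969  0.07  ]
 [ 0.4873 -0.1986  0.07  ]]
rack side [[ 0.451  -0.178   0.006 ]
 [ 0.4977 -0.3375  0.006 ]
 [ 0.5626 -0.3198  0.006 ]] [ 0.5068 -0.2489  0.006 ]
cams [ 0.3729 -0.0937  1.0844] [ 0.3843 -0.5528  0.7269]
[[ 0.9099  0.4149 -0.0006]
 [ 0.4149 -0.9099  0.0011]
 [-0.     -0.0013 -1.    ]]
```

The sizes agree with the description: foot 138 mm square, rack 69 mm wide, peg run 85 mm. Estimates:
- Swivel axis (0.5445, 0.2315), stripe yaw -1.741, peg yaw about -1.01, so head is about 0.73.
- Blue reel at (0.518, -0.299), axis yaw -1.315.

Moving to the fin first.

>>> {"name": "apply_moves", "arguments": {"deltas": [{"translation":[0.04,0.03,0.003],"turn":[0,0,0.12],"hand":0.06},{"translation":[0.04,0.03,0.003],"turn":[0,0,0.12],"hand":0.06},{"translation":[0.04,0.03,0.003],"turn":[0,0,0.12],"hand":0.06},{"translation":[0.04,0.03,0.003],"turn":[0,0,0.12],"hand":0.06},{"translation":[0.03,0.04,0],"turn":[0,0,0.12],"hand":0.06}]}}

```text
time: 0.6
ee_pos: [0.4437, -0.4105, 0.2454]
eef_rot: [0.87, 0.493, -0.003, -0.001]
ft_force: [0.4, -0.1, -0.7]
width: 0.0617
```

>>> {"name": "apply_moves", "arguments": {"deltas": [{"translation":[0.01,0.049,0],"turn":[0,0,0.12],"hand":0.06},{"translation":[0.01,0.049,0],"turn":[0,0,0.12],"hand":0.06},{"translation":[0.01,0.049,0],"turn":[0,0,0.12],"hand":0.06},{"translation":[0.01,0.049,0],"turn":[0,0,0.12],"hand":0.06},{"translation":[0.01,0.049,0],"turn":[0,0,0.12],"hand":0.06}]}}

```text
time: 1.1
ee_pos: [0.4941, -0.1653, 0.243]
eef_rot: [0.675, 0.738, -0.004, -0.001]
ft_force: [1.0, 1.1, 0.2]
width: 0.0603
```

>>> {"name": "apply_moves", "arguments": {"deltas": [{"translation":[0.006,0.049,0],"turn":[0,0,0.12],"hand":0.06},{"translation":[0.006,0.049,0],"turn":[0,0,0.12],"hand":0.06},{"translation":[0.006,0.049,0],"turn":[0,0,0.12],"hand":0.06},{"translation":[0.006,0.049,0],"turn":[0,0,0.12],"hand":0.06},{"translation":[0.006,0.03,0],"turn":[0,0,0],"hand":0.06}]}}

```text
time: 1.6
ee_pos: [0.522, 0.0674, 0.2426]
eef_rot: [0.468, 0.884, -0.004, -0.0]
ft_force: [0.6, -0.5, -0.4]
width: 0.0604
```

>>> {"name": "apply_moves", "arguments": {"deltas": [{"translation":[0.006,0.045,0],"turn":[0,0,-0.02],"hand":0.06},{"translation":[0.006,0.045,0],"turn":[0,0,-0.02],"hand":0.06},{"translation":[0.006,0.045,0],"turn":[0,0,0],"hand":0.06},{"translation":[0.005,0.03,0],"turn":[0,0,0],"hand":0.06},{"translation":[0,0,0],"turn":[0,0,0],"hand":0.06}]}}

```text
time: 2.1
ee_pos: [0.5429, 0.2433, 0.2411]
eef_rot: [0.484, 0.875, -0.004, -0.002]
ft_force: [-1.3, 0.0, -0.1]
width: 0.0599
```

```bash
cat >look.py <<'E'
from h import *
import sys
from scipy.spatial.transform import Rotation as R
tag=sys.argv[1];s=readout.read_state();m=R.from_quat(s['eef_rot']).as_matrix()
print(s['time'],s['ee_pos'].round(4),'yaw y',np.arctan2(m[1,1],m[0,1]).round(3),'z',m[:,2].round(3),s['ft_force'].round(1),s['width'])
for n in sys.argv[2:]:
    c=calibration(n);im=camera(n);cv2.imwrite(f'pics/{tag}_{n}.png',im[:,:,::-1]);np.save(f'pics/{tag}_{n}.npy',c)
E
python3 look.py a wrist
```

```text
2.1 [0.5429 0.2433 0.2411] yaw y 0.56 z [-0.008 -0.006 -1.   ] [-1.3  0.  -0.1] 0.05987390512298772
```

View pics/a_wrist.png

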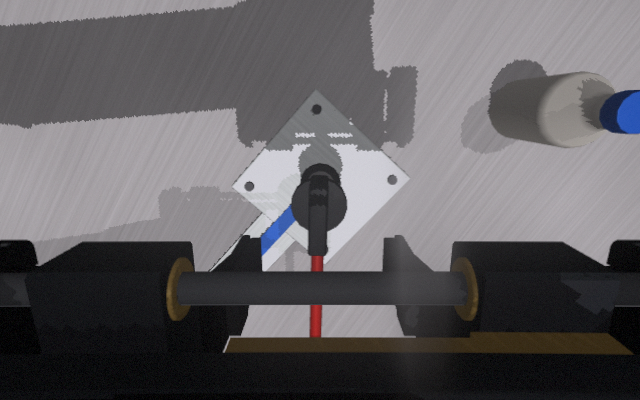

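Wrist view: the fin runs from (319,186) to (318,254), almost exactly square to the jaws, with the peg below it at x≈316. The disc centre is near (319,203) and the bottle is well off to the right.

```bash
python3 - <<'E'
from h import *
c=np.load('pics/a_wrist.npy',allow_pickle=True).item()
f=at('wrist',[(319,184),(318,254)],.145,c);d=f[1]-f[0]
print('fin',f,f.mean(0),np.linalg.norm(d),np.arctan2(d[1],d[0]))
print('disc',at('wrist',[(319,205)],.102,c))
p=at('wrist',[(317,258),(316,337)],.125,c);d=p[1]-p[0];print('peg',p,np.arctan2(d[1],d[0]))
h=at('wrist',[(317,109),(249,186),(392,180)],.01,c);print('holes',h,(h[1]+h[2])/2)
print(at('wrist',[(600,110)],.15,c))
print(proj('wrist',[[.5445,.2315,.145],[.5445,.2315,.102]],c))
E
```

```text
fin [[0.53091392 0.25796024 0.145     ]
 [0.55847512 0.21238104 0.145     ]] [0.54469452 0.23517064 0.145     ] 0.053264277556985 -1.0269368357424415
disc [[0.54491922 0.23404457 0.102     ]]
peg [[0.56396142 0.20126082 0.125     ]
 [0.60209201 0.13833064 0.125     ]] -1.0260360612535495
holes [[0.50114364 0.29717744 0.01      ]
 [0.48108817 0.18820667 0.01      ]
 [0.60962597 0.27710934 0.01      ]] [0.54535707 0.232658   0.01      ]
[[0.6567806  0.39558088 0.15      ]]
[[315.58487834 223.88166643]
 [316.980308   207.19924331]]
```

>>> {"name": "apply_moves", "arguments": {"deltas": [{"translation":[0.002,-0.009,-0.02],"turn":[0.004,-0.005,-0.015],"hand":0.06},{"translation":[0,0,-0.03],"turn":[0,0,0],"hand":0.06},{"translation":[0,0,-0.03],"turn":[0,0,0],"hand":0.06},{"translation":[0,0,-0.022],"turn":[0,0,0],"hand":0.06},{"translation":[0,0,0],"turn":[0,0,0],"hand":0.06}]}}

```text
time: 2.65
ee_pos: [0.5461, 0.2248, 0.1354]
eef_rot: [0.494, 0.869, -0.003, 0.001]
ft_force: [-0.3, 0.1, 1.0]
width: 0.06
```

>>> {"name": "apply_moves", "arguments": {"deltas": [{"translation":[-0.001,0.009,-0.006],"turn":[0,0,0.007],"hand":0.06},{"translation":[0,0,0],"turn":[0,0,0],"hand":0.04},{"translation":[0,0,0],"turn":[0,0,0],"hand":0.0},{"translation":[0,0,0],"turn":[0,0,0],"hand":0.0},{"translation":[0,0,0],"turn":[0,0,0],"hand":0.0}], "newtons": 12}}

```text
time: 3.15
ee_pos: [0.5471, 0.2334, 0.1332]
eef_rot: [0.492, 0.871, -0.002, 0.003]
ft_force: [0.2, 0.6, 0.0]
width: 0.0358
```

```bash
python3 look.py b
```

```text
3.15 [0.5471 0.2334 0.1332] yaw y 0.542 z [ 0.003 -0.006 -1.   ] [0.2 0.6 0. ] 0.03584344859801113
```

>>> {"name": "apply_moves", "arguments": {"deltas": [{"translation":[-0.001,0,-0.005],"turn":[0,0,0],"hand":0.0},{"translation":[0,0,0],"turn":[0,0,0],"hand":0.0},{"translation":[0,0,0],"turn":[0,0,0],"hand":0.0},{"translation":[0,0,0],"turn":[0,0,0],"hand":0.0},{"translation":[0,0,0],"turn":[0,0,0],"hand":0.0}]}}

```text
time: 3.65
ee_pos: [0.5449, 0.2325, 0.1285]
eef_rot: [0.492, 0.87, -0.003, 0.002]
ft_force: [0.8, -0.7, -0.1]
width: 0.0138
```

>>> {"name": "apply_moves", "arguments": {"deltas": [{"translation":[0,0,0],"turn":[0,0,-0.08],"hand":0.0},{"translation":[0,0,0],"turn":[0,0,-0.08],"hand":0.0},{"translation":[0,0,0],"turn":[0,0,-0.08],"hand":0.0},{"translation":[0,0,0],"turn":[0,0,-0.08],"hand":0.0},{"translation":[0,0,0],"turn":[0,0,0],"hand":0.0}]}}

```text
time: 4.15
ee_pos: [0.545, 0.2326, 0.1285]
eef_rot: [0.629, 0.777, -0.004, 0.002]
ft_force: [-0.5, -1.2, 0.9]
width: 0.0139
```

```bash
python3 look.py c
```

```text
4.15 [0.545  0.2326 0.1285] yaw y 0.211 z [-0.002 -0.008 -1.   ] [-0.5 -1.2  0.9] 0.013894014278161948
```

>>> {"name": "apply_moves", "arguments": {"deltas": [{"translation":[0,0,0],"turn":[0,0,-0.1],"hand":0.0},{"translation":[0,0,0],"turn":[0,0,-0.1],"hand":0.0},{"translation":[0,0,0],"turn":[0,0,-0.1],"hand":0.0},{"translation":[0,0,0],"turn":[0,0,-0.075],"hand":0.0},{"translation":[0,0,0],"turn":[0,0,0],"hand":0.0}]}}

```text
time: 4.65
ee_pos: [0.5451, 0.2326, 0.1285]
eef_rot: [0.763, 0.646, -0.004, 0.001]
ft_force: [-0.4, -0.0, 0.9]
width: 0.0137
```

```bash
python3 look.py d
```

```text
4.65 [0.5451 0.2326 0.1285] yaw y -0.165 z [-0.005 -0.007 -1.   ] [-0.4 -0.   0.9] 0.013706667254871371
```

Turned. Now open, rise, and look from above.

>>> {"name": "apply_moves", "arguments": {"deltas": [{"translation":[0,0,0],"turn":[0,0,-0.005],"hand":0.0},{"translation":[0,0,0],"turn":[0,0,0],"hand":0.03},{"translation":[0,0,0],"turn":[0,0,0],"hand":0.06},{"translation":[0,0,0],"turn":[0,0,0],"hand":0.06},{"translation":[0,0,0.03],"turn":[0,0,0],"hand":0.06}]}}

```text
time: 5.15
ee_pos: [0.5433, 0.2314, 0.1552]
eef_rot: [0.761, 0.648, -0.007, -0.0]
ft_force: [0.5, -0.5, -0.2]
width: 0.0381
```

>>> {"name": "apply_moves", "arguments": {"deltas": [{"translation":[0,0,0.04],"turn":[0,0,0],"hand":0.087},{"translation":[0,0,0.045],"turn":[0,0,0],"hand":0.087},{"translation":[0,-0.01,0.01],"turn":[0,0,0],"hand":0.087},{"translation":[-0.002,-0.04,0],"turn":[0,0,0],"hand":0.087},{"translation":[-0.002,-0.045,0],"turn":[0,0,0],"hand":0.087}]}}

```text
time: 5.65
ee_pos: [0.5382, 0.1417, 0.2571]
eef_rot: [0.757, 0.654, -0.004, -0.001]
ft_force: [0.4, -0.6, 0.1]
width: 0.078
```

>>> {"name": "apply_moves", "arguments": {"deltas": [{"translation":[-0.002,-0.049,0],"turn":[0,0,0.05],"hand":0.087},{"translation":[-0.002,-0.049,0],"turn":[0,0,0.05],"hand":0.087},{"translation":[-0.002,-0.049,0],"turn":[0,0,0.05],"hand":0.087},{"translation":[-0.002,-0.049,0],"turn":[0,0,0.05],"hand":0.087},{"translation":[-0.002,-0.049,0],"turn":[0,0,0.05],"hand":0.087}]}}

```text
time: 6.15
ee_pos: [0.5258, -0.1089, 0.2569]
eef_rot: [0.664, 0.748, -0.003, 0.0]
ft_force: [0.1, 0.2, 0.5]
width: 0.0873
```

```bash
python3 look.py e top; python3 -c "
import cv2
a=cv2.imread('pics/e_top.png')[165:255,165:295];cv2.imwrite('pics/e_crop.png',cv2.resize(a,None,fx=6,fy=6,interpolation=cv2.INTER_CUBIC))"
```

```text
6.15 [ 0.5258 -0.1089  0.2569] yaw y 0.119 z [-0.004 -0.005 -1.   ] [0.1 0.2 0.5] 0.08728089279384067
```

View pics/e_crop.png

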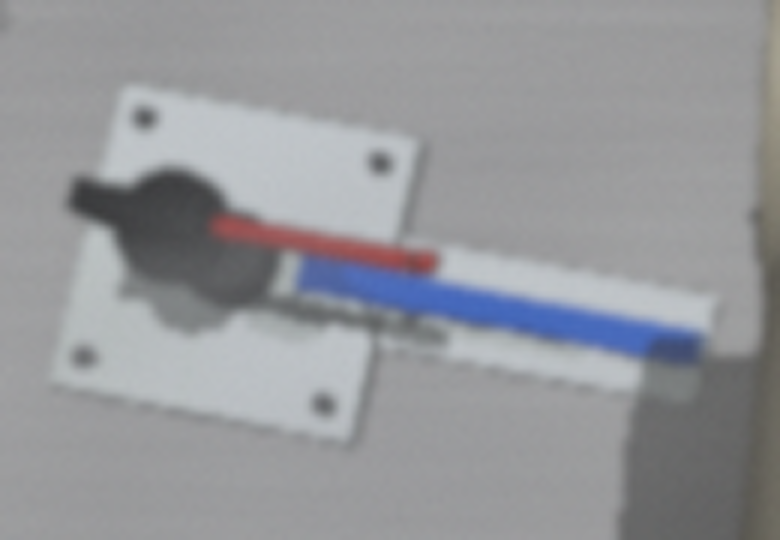

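The peg now lies parallel to the stripe, running (212,226)→(435,263) against the stripe's (302,273)→(703,347). Next: above the blue reel.

>>> {"name": "apply_moves", "arguments": {"deltas": [{"translation":[-0.001,-0.047,0],"turn":[0,0,0.04],"hand":0.087},{"translation":[-0.001,-0.047,0],"turn":[0,0,0.04],"hand":0.087},{"translation":[-0.001,-0.047,0],"turn":[0,0,0.03],"hand":0.087},{"translation":[-0.001,-0.04,-0.03],"turn":[0,0,0],"hand":0.087},{"translation":[0,0,-0.03],"turn":[0,0,0],"hand":0.087}]}}

```text
time: 6.7
ee_pos: [0.5197, -0.3008, 0.1985]
eef_rot: [0.623, 0.782, -0.005, 0.005]
ft_force: [-1.2, 0.5, -1.1]
width: 0.0869
```

```bash
python3 look.py f wrist; python3 - <<'E'
from h import *
f=lambda p:(np.array(p,float)+.5)/6-.5+165
p=at('top',f([(212,226),(435,263)]),.125);d=p[1]-p[0];print(p,np.arctan2(d[1],d[0]))
E
```

```text
6.7 [ 0.5197 -0.3008  0.1985] yaw y 0.225 z [ 0.002 -0.015 -1.   ] [-1.2  0.5 -1.1] 0.08688103399903742
[[0.53977388 0.20757713 0.125     ]
 [0.52587024 0.11733214 0.125     ]] -1.723659855444653
```

View pics/f_wrist.png

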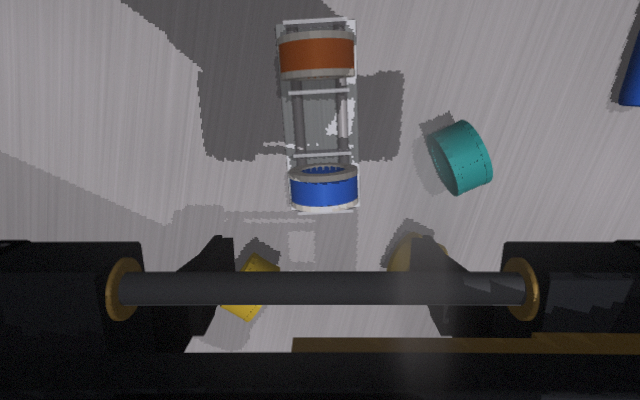

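Wrist view: the blue reel spans x 290–358 at y≈187, and the orange one is further up in the same rack at (317,55). Turquoise is at (461,158) and the yellow ones are below, clear of the fingers.

```bash
python3 - <<'E'
from h import *
np.set_printoptions(precision=4,suppress=True)
c=np.load('pics/f_wrist.npy',allow_pickle=True).item()
print('cam',ray('wrist',[(0,0)],c)[0])
e=at('wrist',[(276,26),(355,19),(357,212)],.006,c);print(e,(e[0]+e[2])/2,np.linalg.norm(np.diff(e,axis=0),axis=1))
d=e[2]-e[1];print('yaw',np.arctan2(d[1],d[0]))
print('yellow/turq',at('wrist',[(400,255),(461,158),(250,288)],.02,c))
# model overlay for candidate
im=cv2.imread('pics/f_wrist.png')
def draw(P,yaw,col):
    u=np.array([np.cos(yaw),np.sin(yaw),0]);v=np.array([-u[1],u[0],0]);t=np.linspace(0,2*np.pi,60)
    for s in(-.015,.015):
        for r in(.03,.02):
            q=np.array(P)+s*u+r*(np.cos(t)[:,None]*v+np.sin(t)[:,None]*[0,0,1])
            cv2.polylines(im,[np.round(proj('wrist',q,c)*8).astype(int)],True,col,1,cv2.LINE_AA,3)
draw([.518,-.299,.04],-1.315,(0,255,0));draw([.491,-.1945,.04],-1.315,(0,255,0))
cv2.imwrite('pics/f_ov.png',cv2.resize(im[0:230,220:420],None,fx=3,fy=2.6))
E
```

```text
cam [ 0.5036 -0.2269  0.3451]
[[ 0.4507 -0.1779  0.006 ]
 [ 0.5161 -0.1574  0.006 ]
 [ 0.5616 -0.3263  0.006 ]] [ 0.5062 -0.2521  0.006 ] [0.0685 0.175 ]
yaw -1.3075743734753345
yellow/turq [[ 0.6122 -0.3562  0.02  ]
 [ 0.6392 -0.2504  0.02  ]
 [ 0.4726 -0.4262  0.02  ]]
```

View pics/f_ov.png

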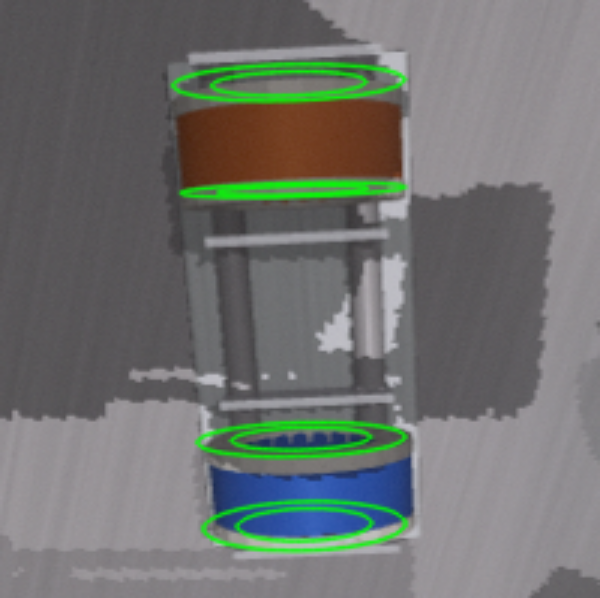

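The overlay fits to within about 2 mm, so the reel is at about (0.519, -0.300). Descending.

>>> {"name": "apply_moves", "arguments": {"deltas": [{"translation":[0,0.001,-0.03],"turn":[0.012,0,0.03],"hand":0.087},{"translation":[0,0,-0.03],"turn":[0,0,0],"hand":0.087},{"translation":[0,0,-0.03],"turn":[0,0,0],"hand":0.087},{"translation":[0,0,-0.015],"turn":[0,0,0],"hand":0.087},{"translation":[0,0,0],"turn":[0,0,0],"hand":0.087}]}}

```text
time: 7.25
ee_pos: [0.519, -0.2918, 0.0855]
eef_rot: [0.608, 0.794, 0.001, -0.003]
ft_force: [1.1, 0.5, 0.2]
width: 0.0874
```

```bash
python3 look.py g
```

```text
7.25 [ 0.519  -0.2918  0.0855] yaw y 0.263 z [-0.004  0.005 -1.   ] [1.1 0.5 0.2] 0.08742500832042667
```

>>> {"name": "apply_moves", "arguments": {"deltas": [{"translation":[0,-0.008,0],"turn":[-0.004,-0.004,0],"hand":0.087},{"translation":[0,0,-0.02],"turn":[0,0,0],"hand":0.087},{"translation":[0,0,-0.02],"turn":[0,0,0],"hand":0.087},{"translation":[0,0,-0.005],"turn":[0,0,0],"hand":0.087},{"translation":[0,0,0],"turn":[0,0,0],"hand":0.087}]}}

```text
time: 7.75
ee_pos: [0.524, -0.3033, 0.0482]
eef_rot: [0.608, 0.794, 0.001, 0.006]
ft_force: [0.1, -0.9, -0.3]
width: 0.0872
```

```bash
python3 look.py g
```

```text
7.75 [ 0.524  -0.3033  0.0482] yaw y 0.264 z [ 0.01  -0.006 -1.   ] [ 0.1 -0.9 -0.3] 0.08724741467793845
```

>>> {"name": "apply_moves", "arguments": {"deltas": [{"translation":[-0.005,0.003,-0.012],"turn":[0.005,0.008,-0.006],"hand":0.087},{"translation":[0,0,0],"turn":[0,0,0],"hand":0.087}]}}

```text
time: 7.95
ee_pos: [0.5197, -0.301, 0.0379]
eef_rot: [0.611, 0.792, 0.0, 0.002]
ft_force: [-0.2, -0.6, -0.4]
width: 0.0871
```

```bash
python3 look.py g
```

```text
7.95 [ 0.5197 -0.301   0.0379] yaw y 0.257 z [ 0.004 -0.002 -1.   ] [-0.2 -0.6 -0.4] 0.08707350659899653
```

>>> {"name": "apply_moves", "arguments": {"deltas": [{"translation":[0,0,-0.002],"turn":[0,0.004,0],"hand":0.07},{"translation":[0,0,0],"turn":[0,0,0],"hand":0.05},{"translation":[0,0,0],"turn":[0,0,0],"hand":0.05},{"translation":[0,0,0],"turn":[0,0,0],"hand":0.05},{"translation":[0,0,0],"turn":[0,0,0],"hand":0.05}], "newtons": 15}}

```text
time: 8.45
ee_pos: [0.521, -0.3013, 0.0376]
eef_rot: [0.611, 0.792, -0.001, 0.002]
ft_force: [-1.0, 0.3, -1.6]
width: 0.061
```

```bash
python3 look.py g
```

```text
8.45 [ 0.521  -0.3013  0.0376] yaw y 0.257 z [ 0.003 -0.003 -1.   ] [-1.   0.3 -1.6] 0.06098710795300105
```

Gripped at 61 mm, matching the reel's diameter. Lifting straight up, then over to the peg tip.

>>> {"name": "apply_moves", "arguments": {"deltas": [{"translation":[0,0,0.02],"turn":[0,0,0],"hand":0.05},{"translation":[0,0,0.04],"turn":[0,0,0],"hand":0.05},{"translation":[0,0,0.04],"turn":[0,0,0],"hand":0.05},{"translation":[0,0,0.04],"turn":[0,0,0],"hand":0.05},{"translation":[0,0.02,0.03],"turn":[0,0,-0.04],"hand":0.05}]}}

```text
time: 8.95
ee_pos: [0.5155, -0.2816, 0.2073]
eef_rot: [0.628, 0.778, -0.002, -0.004]
ft_force: [0.4, -0.1, -0.9]
width: 0.0604
```

>>> {"name": "apply_moves", "arguments": {"deltas": [{"translation":[0,0.035,0],"turn":[0,0,-0.04],"hand":0.05},{"translation":[0,0.035,0],"turn":[0,0,-0.04],"hand":0.05},{"translation":[0,0.035,0],"turn":[0,0,-0.04],"hand":0.05},{"translation":[0,0.035,0],"turn":[0,0,-0.04],"hand":0.05},{"translation":[0,0.035,0],"turn":[0,0,-0.04],"hand":0.05}]}}

```text
time: 9.45
ee_pos: [0.516, -0.1048, 0.2136]
eef_rot: [0.708, 0.707, -0.001, 0.001]
ft_force: [0.2, 0.3, -0.6]
width: 0.0604
```

>>> {"name": "apply_moves", "arguments": {"deltas": [{"translation":[0,0.035,0],"turn":[0,0,-0.04],"hand":0.05},{"translation":[0,0.035,0],"turn":[0,0,-0.04],"hand":0.05},{"translation":[0,0.03,0],"turn":[0,0,-0.04],"hand":0.05},{"translation":[0,0.02,0],"turn":[0,0,-0.04],"hand":0.05},{"translation":[0,0,0],"turn":[0,0,0],"hand":0.05}]}}

```text
time: 9.95
ee_pos: [0.5141, 0.026, 0.2142]
eef_rot: [0.762, 0.648, -0.001, 0.001]
ft_force: [-0.9, 0.5, -0.7]
width: 0.0603
```

```bash
python3 look.py h
```

```text
9.95 [0.5141 0.026  0.2142] yaw y -0.162 z [-0.    -0.003 -1.   ] [-0.9  0.5 -0.7] 0.060334817001012446
```

>>> {"name": "apply_moves", "arguments": {"deltas": [{"translation":[0,0,-0.03],"turn":[0,0,0],"hand":0.05},{"translation":[0,0,-0.03],"turn":[0,0,0],"hand":0.05},{"translation":[0,0,-0.02],"turn":[0,0,0],"hand":0.05},{"translation":[0,0,0],"turn":[0,0,0],"hand":0.05}]}}

```text
time: 10.35
ee_pos: [0.5142, 0.0236, 0.1327]
eef_rot: [0.761, 0.648, -0.001, 0.002]
ft_force: [-1.6, -0.1, -1.5]
width: 0.0602
```

```bash
python3 look.py i side wrist; python3 - <<'E'
import cv2,numpy as np
a=cv2.imread('pics/i_side.png')[70:220,200:360];b=cv2.imread('pics/i_wrist.png')
a=cv2.resize(a,(640,600),interpolation=cv2.INTER_CUBIC)[:, :400] if 0 else cv2.resize(a,None,fx=2.5,fy=2.5,interpolation=cv2.INTER_CUBIC)
b=b[0:375,120:520]
cv2.imwrite('pics/i.png',np.hstack([a,b]))
E
```

```text
10.35 [0.5142 0.0236 0.1327] yaw y -0.16 z [ 0.002 -0.005 -1.   ] [-1.6 -0.1 -1.5] 0.06019470053107703
```

View pics/i.png

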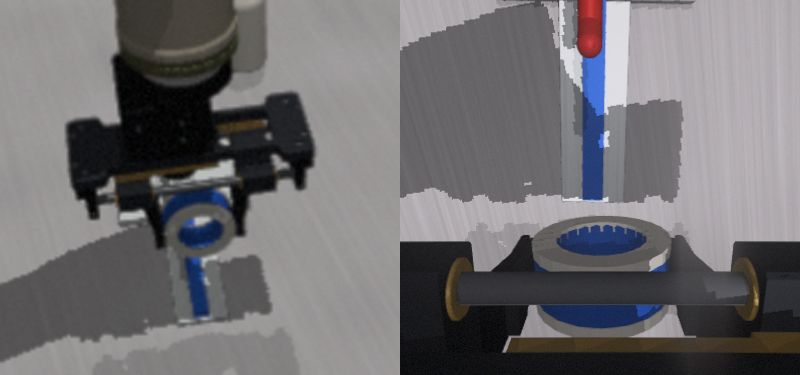

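The reel is held level, its axis along the peg. In the full wrist image the bore is at about (321,238) and the peg tip at about (310,45). Working out the lateral offset.

```bash
python3 - <<'E'
from h import *
np.set_printoptions(precision=4,suppress=True)
c=np.load('pics/i_wrist.npy',allow_pickle=True).item()
t=at('wrist',[(310,46),(310,12)],.136,c)[0:1];p=at('wrist',[(309.5,5)],.125,c)
b=at('wrist',[(321.5,238)],.135,c)
print('tip',t,'peg',p,'bore',b)
ax=np.array([-.159,-.987]);n=np.array([-ax[1],ax[0]])
A=np.array([.545,.234])
for q in(t,p,b,np.array([[.5142,.0236,0]])):
    print('along',(q[0,:2]-A)@ax,'lat',(q[0,:2]-A)@n)
E
```

```text
tip [[0.5257 0.1176 0.136 ]] peg [[0.5279 0.1338 0.125 ]] bore [[0.5175 0.0398 0.135 ]]
along 0.11797425959717546 lat -0.0005770102335317174
along 0.1016137410444598 lat -0.0009241790635375924
along 0.19604472410902768 lat 0.0037189260266953686
along 0.212562 lat 0.003053999999999954
```

>>> {"name": "apply_moves", "arguments": {"deltas": [{"translation":[-0.001,0.02,-0.005],"turn":[0,0,0],"hand":0.05},{"translation":[0.003,0.018,0],"turn":[0,0,0],"hand":0.05},{"translation":[0,0,0],"turn":[0,0,0],"hand":0.05}]}}

```text
time: 10.75
ee_pos: [0.5205, 0.0613, 0.1348]
eef_rot: [0.762, 0.647, 0.003, 0.006]
ft_force: [-0.1, 0.2, -0.7]
width: 0.0601
```

```bash
cat >off.py <<'E'
import numpy as np
from bench import readout
s=readout.read_state();q=s['ee_pos'][:2]-[.545,.234];ax=np.array([-.159,-.987])
print('along',(q@ax).round(4),'lat',(q@[.987,-.159]).round(4))
E
python3 look.py j; python3 off.py
```

```text
10.75 [0.5205 0.0613 0.1348] yaw y -0.163 z [ 0.012 -0.005 -1.   ] [-0.1  0.2 -0.7] 0.060061321238763475
along 0.1744 lat 0.0033
```

>>> {"name": "apply_moves", "arguments": {"deltas": [{"translation":[-0.004,0.001,-0.007],"turn":[0.005,0.01,0],"hand":0.05},{"translation":[0,0,0],"turn":[0,0,0],"hand":0.05}]}}

```text
time: 10.95
ee_pos: [0.5171, 0.061, 0.129]
eef_rot: [0.762, 0.647, 0.001, 0.001]
ft_force: [0.5, -0.3, -1.2]
width: 0.0602
```

```bash
python3 look.py j; python3 off.py
```

```text
10.95 [0.5171 0.061  0.129 ] yaw y -0.163 z [ 0.003 -0.    -1.   ] [ 0.5 -0.3 -1.2] 0.06019785765467205
along 0.1752 lat -0.0
```

>>> {"name": "apply_moves", "arguments": {"deltas": [{"translation":[0.001,0.014,-0.001],"turn":[0,0,0],"hand":0.05},{"translation":[0.002,0.014,0],"turn":[0,0,0],"hand":0.05},{"translation":[0.002,0.014,0],"turn":[0,0,0],"hand":0.05},{"translation":[0,0,0],"turn":[0,0,0],"hand":0.05}]}}

```text
time: 11.35
ee_pos: [0.5227, 0.1037, 0.1286]
eef_rot: [0.764, 0.646, 0.001, 0.002]
ft_force: [0.1, 0.3, -0.4]
width: 0.0603
```

```bash
python3 look.py k; python3 off.py
```

```text
11.35 [0.5227 0.1037 0.1286] yaw y -0.167 z [ 0.004 -0.001 -1.   ] [ 0.1  0.3 -0.4] 0.06029558059972761
along 0.1322 lat -0.0013
```

Front face is past the tip with no contact force. Continuing to the seat (along ≈ 0.068).

>>> {"name": "apply_moves", "arguments": {"deltas": [{"translation":[0.002,0.014,0],"turn":[0,0.003,0.005],"hand":0.05},{"translation":[0.002,0.014,0],"turn":[0,0,0],"hand":0.05},{"translation":[0.002,0.014,0],"turn":[0,0,0],"hand":0.05},{"translation":[0.002,0.014,0],"turn":[0,0,0],"hand":0.05},{"translation":[0,0,0],"turn":[0,0,0],"hand":0.05}]}}

```text
time: 11.85
ee_pos: [0.5311, 0.1627, 0.1286]
eef_rot: [0.762, 0.647, -0.0, 0.001]
ft_force: [-0.2, 0.0, -0.3]
width: 0.0607
```

```bash
python3 look.py l; python3 off.py
```

```text
11.85 [0.5311 0.1627 0.1286] yaw y -0.163 z [ 0.    -0.001 -1.   ] [-0.2  0.  -0.3] 0.06069435803971326
along 0.0725 lat -0.0024
```

>>> {"name": "apply_moves", "arguments": {"deltas": [{"translation":[0.0015,0.002,-0.006],"turn":[0,0,0],"hand":0.05},{"translation":[0,0,-0.006],"turn":[0,0,0],"hand":0.05},{"translation":[0,0,-0.004],"turn":[0,0,0],"hand":0.05},{"translation":[0,0,0],"turn":[0,0,0],"hand":0.05}]}}

```text
time: 12.25
ee_pos: [0.5326, 0.1628, 0.1105]
eef_rot: [0.763, 0.646, -0.001, 0.001]
ft_force: [-0.8, 0.1, -0.6]
width: 0.0604
```

```bash
python3 look.py m; python3 off.py
```

```text
12.25 [0.5326 0.1628 0.1105] yaw y -0.165 z [-0.001 -0.002 -1.   ] [-0.8  0.1 -0.6] 0.06041130418952321
along 0.0723 lat -0.0009
```

Reel centre is at about 0.113. Down in small steps until contact.

>>> {"name": "apply_moves", "arguments": {"deltas": [{"translation":[0,0.001,-0.0015],"turn":[0,0,0],"hand":0.05},{"translation":[0,0,0],"turn":[0,0,0],"hand":0.05}]}}

```text
time: 12.45
ee_pos: [0.5327, 0.163, 0.1088]
eef_rot: [0.763, 0.646, -0.001, 0.001]
ft_force: [-0.1, -0.5, -0.7]
width: 0.0603
```

>>> {"name": "apply_moves", "arguments": {"deltas": [{"translation":[0,0,-0.001],"turn":[0,0,0],"hand":0.05},{"translation":[0,0,0],"turn":[0,0,0],"hand":0.05}]}}

```text
time: 12.65
ee_pos: [0.5332, 0.1629, 0.1088]
eef_rot: [0.764, 0.646, -0.001, 0.001]
ft_force: [0.4, 0.3, -0.8]
width: 0.0603
```

>>> {"name": "apply_moves", "arguments": {"deltas": [{"translation":[0,0,-0.0015],"turn":[0,0,0],"hand":0.05},{"translation":[0,0,0],"turn":[0,0,0],"hand":0.065},{"translation":[0,0,0],"turn":[0,0,0],"hand":0.075},{"translation":[0,0,0],"turn":[0,0,0],"hand":0.087},{"translation":[0,0,0],"turn":[0,0,0],"hand":0.087}]}}

```text
time: 13.15
ee_pos: [0.5342, 0.1631, 0.1085]
eef_rot: [0.764, 0.646, 0.0, 0.002]
ft_force: [-0.1, -0.9, -0.3]
width: 0.0809
```

>>> {"name": "apply_moves", "arguments": {"deltas": [{"translation":[0,0,0],"turn":[0,0,0],"hand":0.087},{"translation":[0,0,0.02],"turn":[0,0,0],"hand":0.087},{"translation":[0,0,0.03],"turn":[0,0,0],"hand":0.087},{"translation":[0,0,0.04],"turn":[0,0,0],"hand":0.087},{"translation":[0,0,0.04],"turn":[0,0,0],"hand":0.087}]}}

```text
time: 13.65
ee_pos: [0.5299, 0.1615, 0.2359]
eef_rot: [0.763, 0.646, -0.005, -0.001]
ft_force: [1.2, -0.2, -0.3]
width: 0.0872
```

>>> {"name": "apply_moves", "arguments": {"deltas": [{"translation":[0,-0.04,0.02],"turn":[0,0,0],"hand":0.087},{"translation":[0,-0.045,0.02],"turn":[0,0,0],"hand":0.087},{"translation":[0,-0.045,0],"turn":[0,0,0],"hand":0.087},{"translation":[0,-0.045,0],"turn":[0,0,0],"hand":0.087},{"translation":[0,-0.045,0],"turn":[0,0,0],"hand":0.087}]}}

```text
time: 14.15
ee_pos: [0.5301, -0.0563, 0.285]
eef_rot: [0.759, 0.652, 0.001, 0.001]
ft_force: [0.8, -0.3, 0.6]
width: 0.0867
```

>>> {"name": "apply_moves", "arguments": {"deltas": [{"translation":[0,-0.045,0],"turn":[0,0,0],"hand":0.087},{"translation":[0,-0.045,0],"turn":[0,0,0],"hand":0.087},{"translation":[0,-0.02,0],"turn":[0,0,0],"hand":0.087},{"translation":[0,0,0],"turn":[0,0,0],"hand":0.087},{"translation":[0,0,0],"turn":[0,0,0],"hand":0.087}]}}

```text
time: 14.65
ee_pos: [0.5276, -0.1785, 0.2845]
eef_rot: [0.762, 0.647, -0.0, 0.002]
ft_force: [0.4, 1.0, 0.1]
width: 0.0869
```

```bash
python3 look.py n side top; python3 - <<'E'
from h import *
r=lambda a:cv2.resize(a,(400,400),interpolation=cv2.INTER_CUBIC)
A=np.array([.545,.234]);ax=np.array([-.159,-.987]);cs=[]
for n,(y,x) in dict(side=(70,220),top=(160,180)).items():
    im=cv2.imread(f'pics/n_{n}.png');raw=r(im[y:y+110,x:x+110])
    P=np.r_[A+.068*ax,.11];u=np.r_[ax,0];v=np.array([-ax[1],ax[0],0]);t=np.linspace(0,2*np.pi,60)
    for s in(-.015,.015):
        q=P+s*u+.03*(np.cos(t)[:,None]*v+np.sin(t)[:,None]*[0,0,1])
        cv2.polylines(raw,[((proj(n,q)-[x,y]+.5)*400/110).round().astype(int)],True,(0,255,0),1,cv2.LINE_AA)
    cs.append(raw)
cv2.imwrite('pics/n.png',np.hstack(cs))
E
```

```text
14.65 [ 0.5276 -0.1785  0.2845] yaw y -0.162 z [ 0.002 -0.003 -1.   ] [0.4 1.  0.1] 0.08691811245039496
```

View pics/n.png

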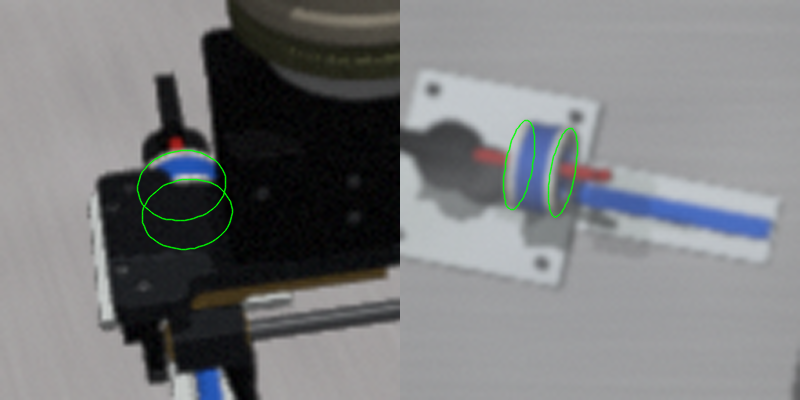

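The reel hangs on the peg and matches the expected outline within a few millimetres. The peg is parallel to the stripe. I'll wait a moment, then check it's still and that orange is unmoved.

>>> {"name": "apply_moves", "arguments": {"deltas": [{"translation":[0,-0.04,0],"turn":[0,0,0]},{"translation":[0,-0.04,0],"turn":[0,0,0]},{"translation":[0,-0.04,0],"turn":[0,0,0]},{"translation":[0,-0.04,0],"turn":[0,0,0]},{"translation":[0,-0.03,0],"turn":[0,0,0]}]}}

```text
invalid input
```

>>> {"name": "apply_moves", "arguments": {"deltas": [{"translation":[-0.03,-0.03,0],"turn":[0,0,0]},{"translation":[-0.03,-0.03,0],"turn":[0,0,0]},{"translation":[-0.03,-0.03,0],"turn":[0,0,0]},{"translation":[0,0,0],"turn":[0,0,0]},{"translation":[0,0,0],"turn":[0,0,0]}]}}

```text
invalid input
```

>>> {"name": "apply_moves", "arguments": {"deltas": [{"translation":[0,0,0],"turn":[0,0,0]},{"translation":[0,0,0],"turn":[0,0,0]},{"translation":[0,0,0],"turn":[0,0,0]},{"translation":[0,0,0],"turn":[0,0,0]},{"translation":[0,0,0],"turn":[0,0,0]}]}}

```text
invalid input
```

```bash
python3 - <<'E'
from h import *
fs=[camera('side').astype(int) for _ in range(6)]
for f in fs[1:]: print('stand diff',np.abs(f-fs[0])[70:170,230:310].max(),'bg',np.abs(f-fs[0])[170:220,330:400].max())
def cen(im):
    h=cv2.cvtColor(im,cv2.COLOR_RGB2HSV);m=(h[...,0]>3)&(h[...,0]<18)&(h[...,1]>150)&(h[...,2]>90)
    y,x=np.nonzero(m[200:270,340:400]);return x.mean()+340,y.mean()+200,len(x)
print('orange',cen(cv2.imread('pics/top0.png')[:,:,::-1].copy()),cen(camera('top')))
cv2.imwrite('pics/z.png',cv2.resize(fs[-1][60:210,200:350].astype(np.uint8)[:,:,::-1],(560,560),interpolation=cv2.INTER_CUBIC))
print(readout.read_state()['time'])
E
```

```text
stand diff 58 bg 30
stand diff 58 bg 32
stand diff 57 bg 43
stand diff 58 bg 41
stand diff 33 bg 41
orange (np.float64(367.9549549549549), np.float64(228.36936936936937), 111) (np.float64(nan), np.float64(nan), 0)
15.1<stdin>:6: RuntimeWarning: Mean of empty slice.
  ret = ret.dtype.type(ret / rcount)
```

View pics/z.png

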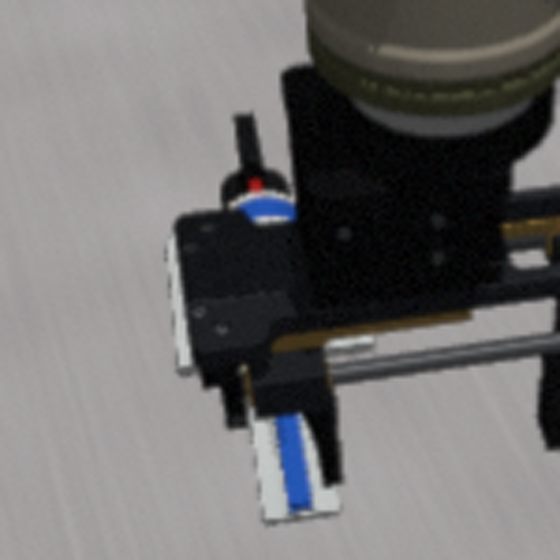

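The moves were refused because I left out "hand", so the arm still blocks the view. Repeating them, with the turns on the way back to the start area.

>>> {"name": "apply_moves", "arguments": {"deltas": [{"translation":[-0.01,-0.045,0],"turn":[0,0,0],"hand":0.087},{"translation":[-0.01,-0.045,0],"turn":[0,0,0],"hand":0.087},{"translation":[-0.01,-0.045,0],"turn":[0,0,0],"hand":0.087},{"translation":[-0.01,-0.045,0],"turn":[0,0,0],"hand":0.087},{"translation":[-0.02,-0.045,0],"turn":[0,0,0],"hand":0.087}]}}

```text
time: 15.6
ee_pos: [0.4702, -0.3995, 0.286]
eef_rot: [0.756, 0.655, 0.002, 0.003]
ft_force: [1.2, -1.0, 0.4]
width: 0.0871
```

>>> {"name": "apply_moves", "arguments": {"deltas": [{"translation":[-0.03,-0.03,0],"turn":[0,0,0],"hand":0.087},{"translation":[-0.03,-0.03,0],"turn":[0,0,0],"hand":0.087},{"translation":[-0.03,-0.03,0],"turn":[0,0,0],"hand":0.087},{"translation":[-0.03,-0.03,0],"turn":[0,0,0],"hand":0.087},{"translation":[0,0,0],"turn":[0,0,0],"hand":0.087}]}}

```text
time: 16.1
ee_pos: [0.3398, -0.5299, 0.2847]
eef_rot: [0.758, 0.652, -0.0, 0.002]
ft_force: [-0.9, 0.2, -0.4]
width: 0.0869
```

>>> {"name": "apply_moves", "arguments": {"deltas": [{"translation":[0,0,0],"turn":[0,0,0],"hand":0.087},{"translation":[0,0,0],"turn":[0,0,0],"hand":0.087},{"translation":[0,0,0],"turn":[0,0,0],"hand":0.087},{"translation":[0,0,0],"turn":[0,0,0],"hand":0.087},{"translation":[0,0,0],"turn":[0,0,0],"hand":0.087}]}}

```text
time: 16.6
ee_pos: [0.3424, -0.5279, 0.2846]
eef_rot: [0.757, 0.653, 0.001, 0.002]
ft_force: [-0.0, 0.2, 0.3]
width: 0.0872
```

```bash
python3 - <<'E'
from h import *
fs=[]
for _ in range(6): fs.append(camera('top').astype(int))
def blue(f):
    h=cv2.cvtColor(f.astype(np.uint8),cv2.COLOR_RGB2HSV);m=(h[...,0]>100)&(h[...,0]<125)&(h[...,1]>120)
    y,x=np.nonzero(m[185:225,205:228]);return (x.mean()+205).round(2),(y.mean()+185).round(2),len(x)
for f in fs: print(blue(f),np.abs(f-fs[0])[180:240,170:290].mean().round(2),np.abs(f-fs[0])[100:160,170:290].mean().round(2))
def cen(im):
    h=cv2.cvtColor(im,cv2.COLOR_RGB2HSV);m=(h[...,0]>3)&(h[...,0]<18)&(h[...,1]>120)&(h[...,2]>60)
    y,x=np.nonzero(m[200:270,340:400]);return x.mean()+340,y.mean()+200,len(x)
print('orange',cen(cv2.imread('pics/top0.png')[:,:,::-1].copy()),cen(fs[-1].astype(np.uint8)))
s=camera('side')[60:210,200:350][:,:,::-1];t=fs[-1][155:275,180:430].astype(np.uint8)[:,:,::-1]
cv2.imwrite('pics/z2.png',np.hstack([cv2.resize(s,(300,300)),cv2.resize(t,(500,240)) if 0 else cv2.copyMakeBorder(cv2.resize(t,(500,240)),0,60,0,0,0)]))
st=readout.read_state();print(st['time'],st['ee_pos'],st['ft_force'])
E
```

```text
(np.float64(216.49), np.float64(203.0), 86) 0.0 0.0
(np.float64(216.44), np.float64(202.89), 84) 0.83 0.79
(np.float64(216.48), np.float64(203.03), 86) 0.83 0.8
(np.float64(216.48), np.float64(202.96), 84) 0.82 0.8
(np.float64(216.38), np.float64(203.15), 89) 0.8 0.81
(np.float64(216.48), np.float64(203.07), 85) 0.81 0.8
orange (np.float64(367.9929078014184), np.float64(228.4468085106383), 141) (np.float64(368.0357142857143), np.float64(228.50714285714287), 140)
16.95 [ 0.34149167 -0.52856966  0.28452102] [ 0.60118106 -0.23078648  0.37043223]
```

View pics/z2.png

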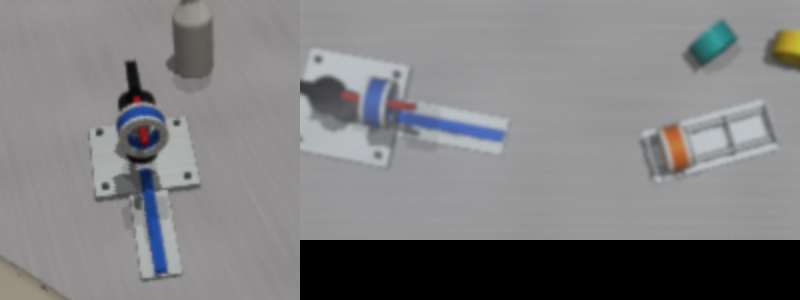

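The reel hangs still on the peg, the peg is through its bore and lined up with the stripe, orange hasn't moved and the arm is clear. Handing in.

```bash
python3 -c "
from bench import order
print(order.close_job())"
```

```text
the job is handed in; nothing more can be done
None
```

I turned the peg onto the blue stripe, hung the blue reel on it, backed the arm away and handed the job in at about 17 s; no verdict was reported.

- **Peg:** before the reel went on, it measured about 0.02 rad off the stripe in the top view. In the last pictures it still looks parallel to the stripe; I did not re-measure the angle.
- **Blue reel:** it hangs with the peg through its bore, a few millimetres at most from the expected outline. Over six pictures it did not move beyond image noise.
- **Orange reel:** its position in the picture changed by less than 0.1 pixel from the start.
- **Arm:** it is clear of everything, and the force reading is at noise level.

**What went wrong:** three retreat moves were refused because I left out the finger opening. The stillness and orange checks run straight after them were useless because the arm blocked the view. I repeated both once the arm was clear, and no other check failed or disagreed.

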